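Sweep the ferrite cores into the collecting tray

TASK

Clear the test bench: with the closed fingertips, sweep the two black ferrite cores across the bench and through the open side of the blue three-sided tray until both lie wholly inside it. Push them gently, never pinching or lifting them or jamming them against the walls, and leave every other thing on the bench where it stands.

Things in the scene. Friction and masses are not known exactly. Their poses are not given: they have to be found in the camera images.
- tray: Blue three-sided tray fixed to the bench: walls 22 mm high, 6 mm thick; inside 240 mm (its x) by 120 mm (its y). Origin: centre of the inside, at bench level. Mouth (open side): at its y = -60 mm, facing its -y, roughly the robot's right. Inner faces: back wall y = +60 mm, side walls x = +-120 mm. Yellow floor flush with the bench, no step at the mouth. z up.
- core1_center (a point): Centre of a loose clip-type ferrite core: a black plastic block 34 x 24 x 20 mm (its x, y, z; 20 mm is its height) with round grey ends, about 45 g, lying flat at any yaw on the bench; this point is 10 mm above the bench. It slides and turns easily when pushed and does not roll.
- core2_center (a point): Centre of ferrite core 2 of 2, the same as core1.
- core1: The same core1; origin at the centre of its underside, x along its 34 mm length, z up.
- core2: The same core2; origin at the centre of its underside, x along its 34 mm length, z up.
- plug: Bystander. Loose; origin at the centre of its underside. White plastic connector plug, 36 x 24 mm and 20 mm high, standing on the bench on the side of the cores away from the tray.
- cone_tip: Bystander. Loose; origin at the centre of its underside. Upright brass cone-shaped discharge tip, base 26 mm across, 45 mm high, near the plug; topples easily.
- ball_tip: Bystander. Loose; origin at the centre of its underside. Upright aluminium ball-ended discharge tip, base 26 mm across, 44 mm high, near the plug; topples easily.
- driver: Bystander. Loose screwdriver with a red handle, lying on the right part of the bench; origin under its middle.

How it is judged:
By the outcome, as a careful person would: the job done as asked, in the order asked, and still so for the second after the job is handed in, with the robot touching nothing.
It also fails if it takes over 64 s, if anything falls off the work surface, if the arm or the gripper's body presses on something with over 40 N, if the wrist force passes 120 N, or if a joint passes its speed limit or range.

ROBOT

A 6-joint arm with a two-finger parallel gripper is mounted at the origin on the work surface. World frame = base frame: x ahead of the robot, y to its left, z up, the work surface at z = 0. Lengths are in m, angles in degrees, forces in N, time in s.
With the tool pointing down it reaches from about 0.3 to 0.75 m from the base axis. Payload 8.5 kg.
Tool frame: the origin (TCP) lies at the very end of the fingers, on their centre line; the grasp point (between the pads) lies env.pinch_z behind it (env.pinch_z is the distance from the TCP to the grasp point, in m); z points along the fingers, y is the line along which they close (so a half turn about z gives the same grasp; the last joint's range is limited). The gripper opens to 85 mm and grips with 20 to 120 N. Pads are 22 mm wide; open, the fingers measure 114 mm over their backs; the gripper's body (76 mm by 85 mm) begins 54 mm behind the grasp point. The pads swing forward as they close: fully open they stand 13 mm farther back than shut.
Start: joints at [-83.44, 21.807, 74.336, -0, 83.858, -12.336], TCP at [0.178, -0.52, 0.231] pointing down, gripper open.
Joint ranges: [-178.18, 178.18], [-50.72, 133.34], [12.68, 142.11], [-81.47, 261.47], [9.98, 163.14], [-165.26, 165.26]. Speed limits (degrees/s): [136.94, 136.94, 180, 180, 180, 180].

INTERFACE

Orientations are given as a 3x3 rotation matrix whose columns are the frame's x, y, z axes.
In Python, from rig import telemetry, get_image, env gives the robot as it stands. The module is installed in compiled form; this text tells all that it offers.
- The arm moves only by the tool apply_moves, never from a script. Its argument "series" is a list of rows, each a list of 7 numbers: the shift along the tool's x, y, z in mm, then the turn, a rotation vector about the tool's x, y, z in degrees, then the opening, from 0 (shut) to 1 (fully open). A call has 1 to 12 rows; each row shifts and turns the commanded pose from where the row before left it, along the tool's axes as they then stand; what a row does not reach is not made up. A row lasts 1/8 s, in which the tool goes at most 62.5 mm and 10.7 degrees, less where a joint would pass 70% of its speed; a pose out of reach is approached as far as the arm can. A call with a gripper value outside its range is refused whole. The fingers move at their own pace and stop on an object; "grip_force" is the grip in N (left out, the last holds). Time passes only in rows, so rows that do not move let the fingers close. It gives the time, the measured TCP pose, the force, the opening and the grip force at its end, in the units of the state.
- telemetry.observe(): the state, without advancing time (a new reading comes with each control period).
- get_image(name): name is "scene" or "top"; returns a dict with "frame" (480x640x3 uint8, red, green, blue), "z_map" (480x640 float32, m along the optical axis (not along the pixel's ray), 0 where there is no reading), "vertical_fov" (degrees; the focal length in pixels is half the picture's height over the tangent of half this angle, whatever the lens; pixels are square), "cx", "cy" (the principal point, pixels), "dist" ([k1, k2, p1, p2, k3] as OpenCV has them; the pictures are not rectified), "eye" and "attitude" of the camera in the world. Camera axes: x right, y up, looking along -z (the intrinsics and any distortion apply to the point x, -y, -z); pixel columns grow to the right and rows downward; lengths in m; the calibration is good to about 2 mm. A picture is of the moment at which its call begins.
- env.close_job(): hands the job in; it is judged then, once.
The state is a dict: "time_s": time; "q": joint angles; "qvel": joint speeds; "joint_efforts": joint torques, N m; "position": TCP position; "tool_rot": TCP orientation; "ft_force": force on the tool from outside, world axes, zero at the start; "wrist_torque": the same for the moment, N m; "grip_width": finger opening in m; "gripper_force": force on a finger pad.
Only numpy, scipy, OpenCV 4.12 (cv2) and the standard library are available. Lean on these libraries where they do the work, as an engineer would, in place of code of your own. Each camera call takes 0.05 s, during which the arm holds its last target. There are 200 camera calls.

## Working session

There is one attempt and no reset: what is moved stays moved. The work goes in short steps, Python scripts to look and compute and a tool call to move; the robot and the scene stay as the last step left them, time stands still between calls to the robot, and variables do not carry over. Pictures are saved under pics/ and viewed, at most 10 in all, crops included, and the job is handed in when it is done.

Besides the shell and the picture viewer there is one more tool, called in YAML: its name, and indented under it one key for each argument. apply_moves: Moves the arm, as the interface text tells. Its arguments: {"type":"object","properties":{"series":{"type":"array"},"grip_force":{"type":"number"}},"required":["series"]}

```bash
mkdir -p pics
cat > h.py <<'E'
import numpy as np, cv2
from rig import telemetry, get_image, env
def cloud(d):
    h,w=d["z_map"].shape; f=h/2/np.tan(np.radians(d["vertical_fov"])/2)
    K=np.array([[f,0,d["cx"]],[0,f,d["cy"]],[0,0,1.]])
    uv=np.stack(np.meshgrid(np.arange(w),np.arange(h)),-1).reshape(-1,1,2).astype(np.float64)
    n=cv2.undistortPoints(uv,K,np.array(d["dist"],float)).reshape(h,w,2)
    z=d["z_map"]
    c=np.stack([n[...,0]*z,-n[...,1]*z,-z],-1)
    return c@np.array(d["attitude"]).T+np.array(d["eye"])
E
python3 - <<'E'
from h import *
for n in ("scene","top"):
    d=get_image(n); cv2.imwrite(f"pics/{n}0.png",d["frame"][...,::-1]); print(n,d["eye"],d["vertical_fov"],d["dist"])
    np.savez(f"{n}0.npz",c=cloud(d),f=d["frame"])
s=telemetry.observe(); print(s["position"],s["tool_rot"],s["time_s"],env.pinch_z)
E
```

```text
scene [ 0.86598941 -0.58869021  0.6545677 ] 49.377253890334124 [-0.04893607  0.          0.          0.          0.        ]
top [ 0.34872647 -0.0480698   1.0276747 ] 46.433656418093236 [-0.0844404  0.         0.         0.         0.       ]
[ 0.17807572 -0.52009161  0.23079399] [[ 9.46119852e-01  3.23816630e-01 -1.24371230e-04]
 [ 3.23816522e-01 -9.46119051e-01  1.26548661e-03]
 [ 2.92115620e-04 -1.23757547e-03 -9.99999192e-01]] 0.1 0.0187
```

View pics/top0.png

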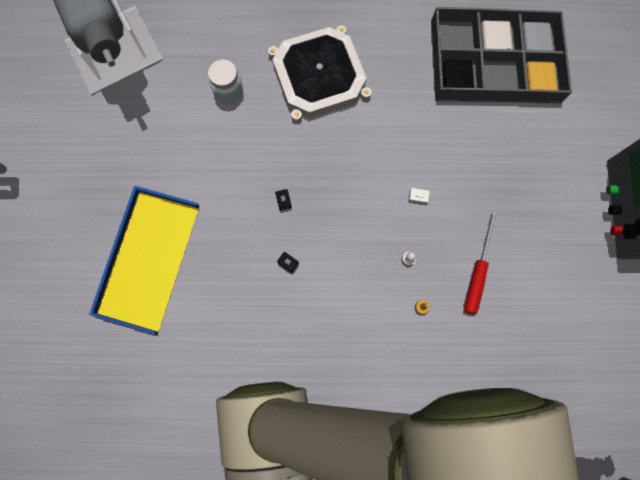

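View pics/scene0.png

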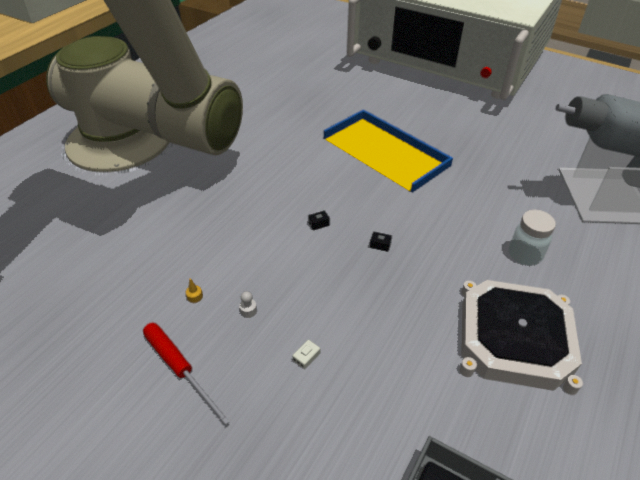

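The top view shows the tray at (147,261) with its mouth on the right. The cores are at (283,200) and (288,262), the plug at (419,196), the ball tip at (409,258) and the cone at (423,307). The driver is at about (480,265). The scene view agrees.

```bash
cat >> h.py <<'E'
def cores(c,f):
    m=((f.max(-1)<60)&(c[...,2]>0.008)&(c[...,2]<0.03)&(c[...,0]>.2)&(c[...,0]<.55)&(c[...,1]>-.1)&(c[...,1]<.5)).astype(np.uint8)
    m=cv2.morphologyEx(m,cv2.MORPH_CLOSE,np.ones((5,5)))
    n,l,st,ce=cv2.connectedComponentsWithStats(m)
    for i in range(1,n):
        if st[i,4]>60:
            p=c[l==i]; p=p[p[:,2]>0.014]
            if len(p)<30: continue
            r=cv2.minAreaRect((p[:,:2]*1000).astype(np.float32)); print("core mm",np.round(r[0],1),np.round(r[1],1),round(r[2]),"px",ce[i].round())
E
python3 - <<'E'
from h import *
z=np.load("top0.npz"); c,f=z["c"],z["f"]; cores(c,f)
for n,u,v in [("core1",283,200),("core2",288,262),("plug",419,196),("ball",409,258),("cone",423,307),("driverhandle",478,290),("drv tip",493,214),("tr A back top",137,189),("mouth top",198,206),("mouth bot",157,333),("back bot",94,315),("bottle",224,75)]:
    print(n,c[v,u].round(4))
hs=cv2.cvtColor(f,cv2.COLOR_RGB2HSV)
m=(hs[...,0]>20)&(hs[...,0]<32)&(hs[...,1]>150)&(hs[...,2]>120); m[:,250:]=0
r=cv2.minAreaRect((c[m][:,:2]*1000).astype(np.float32)); print("floor",r,cv2.boxPoints(r))
E
```

```text
core mm [483.  331.8] [  3.6 138.6] 74 px [107. 277.]
core mm [441.1 -28.5] [185.9  32.8] 22 px [288. 262.]
core1 [0.6255 0.009  0.0211]
core2 [ 0.5087 -0.0016  0.0217]
plug [ 0.6353 -0.2459  0.018 ]
ball [ 0.5135 -0.2196  0.0401]
cone [ 0.4259 -0.2428  0.0363]
driverhandle [ 0.4571 -0.3465  0.0263]
drv tip [ 0.6021 -0.3863  0.015 ]
tr A back top [0.646  0.2832 0.023 ]
mouth top [0.6183 0.1707 0.0036]
mouth bot [3.802e-01 2.372e-01 3.000e-04]
back bot [0.4105 0.3474 0.0237]
bottle [0.8479 0.1182 0.0807]
floor ((477.7462158203125, 125.67349243164062), (403.73223876953125, 239.58433532714844), 74.52737426757812) [[ 308.4421    -36.918686]
 [ 539.34344  -100.83451 ]
 [ 647.0503    288.2657  ]
 [ 416.149     352.1815  ]]
```

```bash
cat > h.py <<'E'
import numpy as np, cv2
from rig import telemetry, get_image, env
def plane(d,uv,z):
    h,w=d["z_map"].shape; f=h/2/np.tan(np.radians(d["vertical_fov"])/2)
    K=np.array([[f,0,d["cx"]],[0,f,d["cy"]],[0,0,1.]])
    n=cv2.undistortPoints(np.asarray(uv,np.float64).reshape(-1,1,2),K,np.array(d["dist"],float)).reshape(-1,2)
    r=np.c_[n[:,0],-n[:,1],-np.ones(len(n))]@np.array(d["attitude"]).T
    e=np.array(d["eye"]); return (e+r*((z-e[2])/r[:,2])[:,None])[:,:2]*1000
def blob(d,m,z,amin=60,amax=1e9):
    m=cv2.morphologyEx(m.astype(np.uint8),cv2.MORPH_CLOSE,np.ones((5,5)))
    n,l,st,ce=cv2.connectedComponentsWithStats(m); out=[]
    for i in range(1,n):
        if amin<st[i,4]<amax:
            v,u=np.nonzero(l==i); p=plane(d,np.c_[u,v],z)
            out.append((p.mean(0).round(1),cv2.minAreaRect(p.astype(np.float32)),ce[i].round()))
    return out
def tray(p): # world mm->tray, set after measuring
    return (np.asarray(p)-T)@np.array([[np.cos(A),-np.sin(A)],[np.sin(A),np.cos(A)]])
def cores(d,u0=80,u1=360):
    f=d["frame"]; m=f.max(-1)<62; m[:,:u0]=0; m[:,u1:]=0; m[:140]=0; m[360:]=0
    return blob(d,m,.02,120,900)
E
python3 - <<'E'
from h import *
d=get_image("top"); f=d["frame"]
for b in cores(d): print("core",b)
hs=cv2.cvtColor(f,cv2.COLOR_RGB2HSV)
m=(hs[...,0]>20)&(hs[...,0]<32)&(hs[...,1]>150)&(hs[...,2]>120); m[:,220:]=0
for b in blob(d,m,0,2000): print("floor",b,cv2.boxPoints(b[1]))
print(plane(d,[[419,196]],.02),plane(d,[[409,258]],.044),plane(d,[[423,307]],.045))
print("rims",plane(d,[[137,187],[199,206],[157,334],[92,315]],.022))
cv2.imwrite("pics/crop1.png",cv2.resize(f[170:300,260:360,::-1],None,fx=6,fy=6,interpolation=cv2.INTER_CUBIC)[:600])
E
```

```text
core (array([543.8, 302. ]), ((551.2193603515625, 296.9362487792969), (110.0663833618164, 267.6065979003906), 47.68703842163086), array([124., 243.]))
core (array([626.2,   9. ]), ((626.341796875, 9.016463279724121), (37.6163215637207, 22.419166564941406), 13.445812225341797), array([283., 200.]))
core (array([508.4,  -0.7]), ((508.2892761230469, -0.7770576477050781), (34.93922424316406, 25.07979965209961), 54.37177276611328), array([288., 262.]))
floor (array([512.9, 261.6]), ((515.1788330078125, 261.3955078125), (120.16999053955078, 239.8898162841797), 74.22381591796875), array([148., 262.])) [[383.41617 236.18451]
 [614.2696  170.9632 ]
 [646.9415  286.6065 ]
 [416.08807 351.82782]]
[[ 634.76732692 -245.51754541]] [[ 512.87169236 -218.88501004]] [[ 425.20751767 -241.12319974]]
rims [[650.22131528 283.85370743]
 [613.42889969 164.94386423]
 [377.77284973 231.11932942]
 [410.55817898 351.70442168]]
```

View pics/crop1.png

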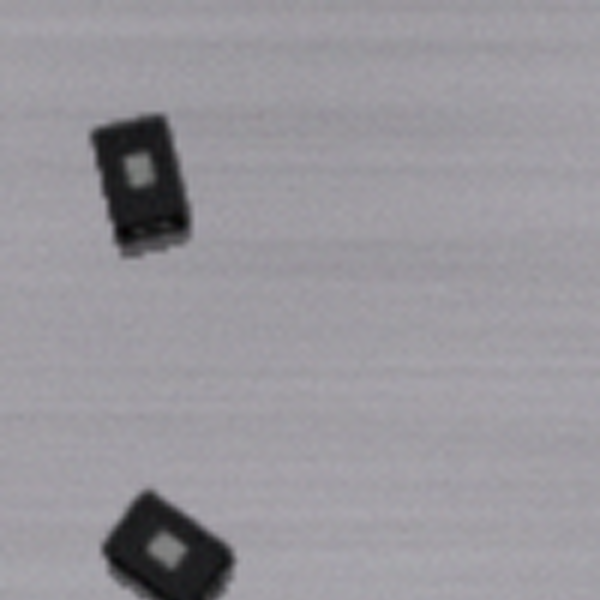

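The crop shows core 1 near crop (140,185) with its long axis almost along world x. Core 2 is near crop (168,548), turned about 54°. First I close the gripper and turn the tool, then travel to a point behind core 1.

apply_moves:
  series:
    - [0,0,0,0,0,-9.7,0]
    - [0,0,0,0,0,-9.7,0]
    - [0,0,0,0,0,-9.7,0]
    - [0,0,0,0,0,-9.7,0]
    - [0,0,0,0,0,-9.7,0]
    - [0,0,0,0,0,-9.7,0]
    - [0,0,0,0,0,-9.7,0]
    - [0,0,0,0,0,-9.7,0]
    - [0,0,0,0,0,-9.7,0]

```text
time_s: 1.27
position: [0.1781, -0.5202, 0.231]
tool_rot: [[-0.284, 0.959, -0.0], [0.959, 0.284, 0.001], [0.001, 0.0, -1.0]]
ft_force: [0.3, 0.0, -0.9]
grip_width: -0.0002
gripper_force: 0.0
```

apply_moves:
  series:
    - [21,36,9,0,0,0,0]
    - [21,36,9,0,0,0,0]
    - [21,36,9,0,0,0,0]
    - [21,36,9,0,0,0,0]
    - [21,36,9,0,0,0,0]
    - [21,36,9,0,0,0,0]
    - [21,36,9,0,0,0,0]
    - [21,36,9,0,0,0,0]
    - [21,36,9,0,0,0,0]
    - [21,36,9,0,0,0,0]

```text
time_s: 2.52
position: [0.466, -0.2171, 0.1409]
tool_rot: [[-0.279, 0.96, -0.0], [0.96, 0.279, 0.0], [0.0, -0.0, -1.0]]
ft_force: [0.3, -0.3, 0.1]
grip_width: 0.0001
gripper_force: 0.0
```

apply_moves:
  series:
    - [21,36,9,0,0,0,0]
    - [21,36,9,0,0,0,0]
    - [21,36,9,0,0,0,0]
    - [21,36,9,0,0,0,0]
    - [21,36,9,0,0,0,0]
    - [21,36,9,0,0,0,0]
    - [0,0,0,0,0,0,0]
    - [0,0,0,0,0,0,0]

```text
time_s: 3.52
position: [0.6372, -0.0373, 0.0871]
tool_rot: [[-0.279, 0.96, -0.001], [0.96, 0.279, -0.0], [0.0, -0.001, -1.0]]
ft_force: [-0.3, -0.7, 0.6]
grip_width: 0.0001
gripper_force: 0.0
```

Run:
```python
from h import *
d=get_image("top"); print(telemetry.observe()["position"])
for b in cores(d,220): print(b)
cv2.imwrite("pics/c2.png",cv2.resize(d["frame"][150:300,80:380,::-1],None,fx=2.6,fy=2.6))
```

```text
[ 0.63710779 -0.03764728  0.08738703]
(array([730.3,  50.9]), ((731.4903564453125, 47.58136749267578), (33.74779510498047, 26.181379318237305), 84.10264587402344), array([262., 147.]))
(array([ 723.6, -114.7]), ((719.138427734375, -114.03105163574219), (14.918709754943848, 57.71430969238281), 74.40137481689453), array([349., 151.]))
(array([366.5, -30.7]), ((374.45086669921875, -34.17521667480469), (28.20743751525879, 85.55264282226562), 78.97987365722656), array([304., 341.]))
```

View pics/c2.png

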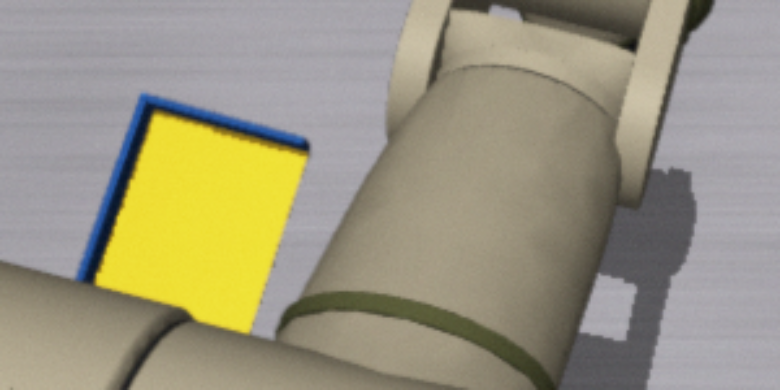

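The arm hides the cores from the top camera, so I will check with the scene camera instead. Next I descend and start the push.

apply_moves:
  series:
    - [0,1,20,0,0,0,0]
    - [0,1,20,0,0,0,0]
    - [0,1,20,0,0,0,0]
    - [0,0,14,0,0,0,0]
    - [0,0,6,0,0,0,0]
    - [0,0,0,0,0,0,0]

```text
time_s: 4.32
position: [0.6404, -0.0364, 0.0075]
tool_rot: [[-0.279, 0.96, 0.0], [0.96, 0.279, -0.0], [-0.0, 0.0, -1.0]]
ft_force: [-0.2, -0.2, 0.3]
grip_width: 0.0002
gripper_force: 0.0
```

apply_moves:
  series:
    - [7,0,0,0,0,0,0]
    - [7,0,0,0,0,0,0]
    - [5,0,0,0,0,0,0]
    - [5,0,0,0,0,0,0]
    - [5,0,0,0,0,0,0]
    - [6,0,0,0,0,0,0]
    - [7,0,0,0,0,0,0]
    - [7,0,0,0,0,0,0]
    - [7,0,0,0,0,0,0]
    - [7,0,0,0,0,0,0]
    - [7,0,0,0,0,0,0]
    - [7,0,0,0,0,0,0]

```text
time_s: 5.82
position: [0.6188, 0.0382, 0.0073]
tool_rot: [[-0.279, 0.96, 0.0], [0.96, 0.279, 0.0], [0.0, 0.0, -1.0]]
ft_force: [0.1, -0.8, 0.5]
grip_width: -0.0
gripper_force: 0.2
```

Run:
```python
from h import *
d=get_image("scene"); print(telemetry.observe()["position"])
cv2.imwrite("pics/s3.png",cv2.resize(d["frame"][80:320,200:520,::-1],None,fx=2.4,fy=2.4))
```

```text
[0.61850357 0.03902246 0.00732017]
```

View pics/s3.png

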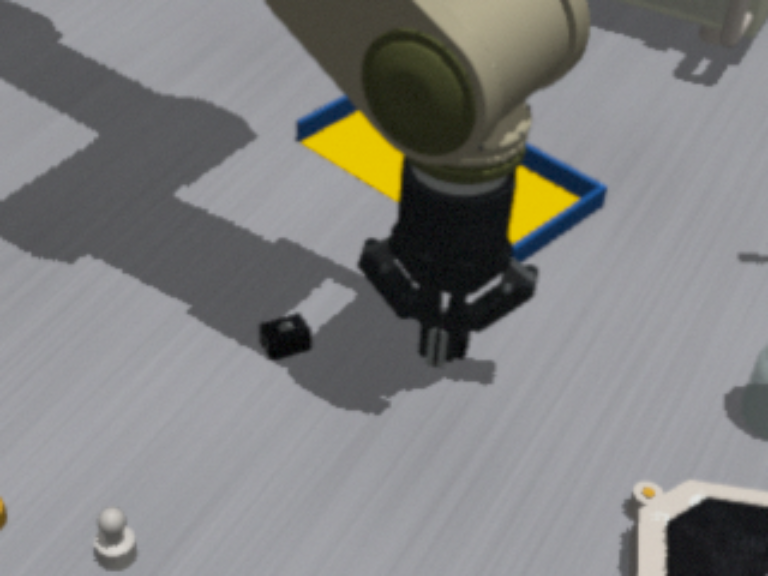

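Core 1 is hidden behind the fingers at picture (440,340), and core 2 at (285,335) hasn't moved. The push goes on.

apply_moves:
  series:
    - [7,0,0,0,0,0,0]
    - [7,0,0,0,0,0,0]
    - [7,0,0,0,0,0,0]
    - [7,0,0,0,0,0,0]
    - [7,0,0,0,0,0,0]
    - [7,0,0,0,0,0,0]
    - [7,0,0,0,0,0,0]
    - [6,0,0,0,0,0,0]
    - [4,0,0,0,0,0,0]
    - [2,0,0,0,0,0,0]

```text
time_s: 7.12
position: [0.6019, 0.0965, 0.0074]
tool_rot: [[-0.279, 0.96, 0.0], [0.96, 0.279, -0.0], [-0.0, 0.0, -1.0]]
ft_force: [-0.6, -0.8, -0.1]
grip_width: 0.0002
gripper_force: 0.1
```

Run:
```python
from h import *
d=get_image("scene"); t=get_image("top"); print(telemetry.observe()["position"])
a=cv2.resize(d["frame"][100:280,280:480,::-1],None,fx=2,fy=2); b=cv2.resize(t["frame"][150:330,120:320,::-1],None,fx=2,fy=2)
cv2.imwrite("pics/s4.png",np.hstack([a,b]))
```

```text
[0.60188591 0.09648602 0.00733518]
```

View pics/s4.png

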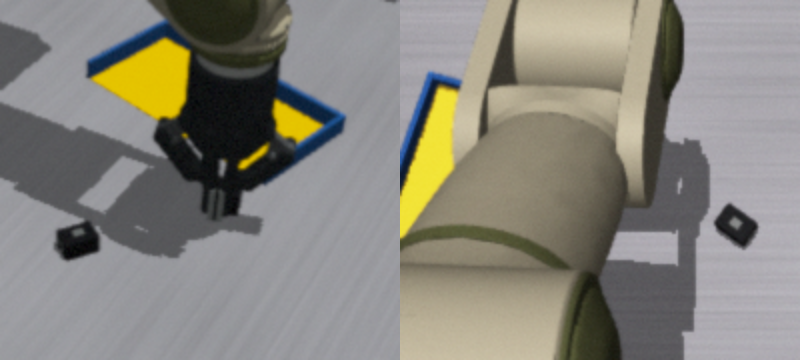

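The arm hides core 1 in both views, so I back off briefly to check it before the mouth.

apply_moves:
  series:
    - [-10,0,0,0,0,0,0]
    - [-15,0,-10,0,0,0,0]
    - [-40,0,-30,0,0,0,0]
    - [-50,0,-20,0,0,0,0]
    - [-50,0,0,0,0,0,0]
    - [-35,0,0,0,0,0,0]

```text
time_s: 7.98
position: [0.6582, -0.0994, 0.0684]
tool_rot: [[-0.277, 0.961, 0.002], [0.961, 0.277, -0.001], [-0.001, 0.001, -1.0]]
ft_force: [-1.0, 0.8, 0.1]
grip_width: -0.0001
gripper_force: 0.0
```

Run:
```python
from h import *
t=get_image("top"); print(telemetry.observe()["position"])
for b in cores(t,160): print(b)
cv2.imwrite("pics/s5.png",cv2.resize(t["frame"][150:330,80:380,::-1],None,fx=2.6,fy=2.6))
```

```text
[ 0.65906353 -0.10319057  0.0682056 ]
(array([593.7, 119.1]), ((593.7755126953125, 119.09545135498047), (37.30973815917969, 23.291515350341797), 15.681859016418457), array([223., 217.]))
(array([432.4, 201.8]), ((442.80859375, 193.54238891601562), (28.229957580566406, 226.37924194335938), 72.28990936279297), array([175., 304.]))
(array([ 383.4, -108.8]), ((393.97802734375, -110.42958068847656), (20.505752563476562, 123.3760986328125), 78.44587707519531), array([347., 332.]))
```

View pics/s5.png

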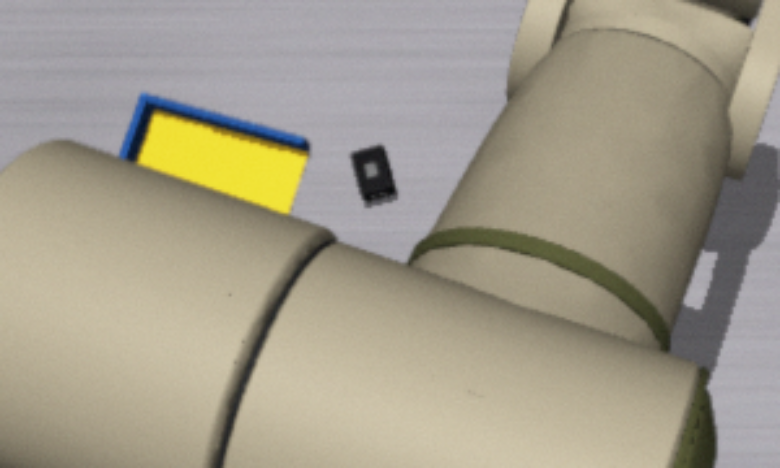

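Core 1 is at picture (373,177), which is (594,119) mm at yaw 16°, flat against the pusher and on line for the mouth. I go back behind it and resume the push.

apply_moves:
  series:
    - [45,0,0,0,0,0,0]
    - [50,0,0,0,0,0,0]
    - [50,0,0,0,0,0,0]
    - [35,-1,10,0,0,0,0]
    - [0,0,25,0,0,0,0]
    - [0,0,18,0,0,0,0]
    - [0,0,7,0,0,0,0]
    - [5,0,0,0,0,0,0]
    - [5,0,0,0,0,0,0]
    - [4,0,0,0,0,0,0]
    - [4,0,0,0,0,0,0]
    - [5,0,0,0,0,0,0]

```text
time_s: 9.52
position: [0.6001, 0.0992, 0.0075]
tool_rot: [[-0.279, 0.96, 0.0], [0.96, 0.279, -0.0], [-0.0, 0.0, -1.0]]
ft_force: [0.6, -0.5, 0.7]
grip_width: 0.0002
gripper_force: 0.3
```

apply_moves:
  series:
    - [6,0,0,0,0,0,0]
    - [7,0,0,0,0,0,0]
    - [7,0,0,0,0,0,0]
    - [7,0,0,0,0,0,0]
    - [7,0,0,0,0,0,0]
    - [7,0,0,0,0,0,0]
    - [7,0,0,0,0,0,0]
    - [7,0,0,0,0,0,0]
    - [7,0,0,0,0,0,0]
    - [7,0,0,0,0,0,0]
    - [7,0,0,0,0,0,0]
    - [7,0,0,0,0,0,0]

```text
time_s: 11.02
position: [0.5768, 0.1791, 0.0073]
tool_rot: [[-0.279, 0.96, -0.0], [0.96, 0.279, -0.0], [-0.0, -0.0, -1.0]]
ft_force: [1.0, 0.1, 1.2]
grip_width: -0.0003
gripper_force: 0.3
```

apply_moves:
  series:
    - [7,0,0,0,0,0,0]
    - [7,0,0,0,0,0,0]
    - [7,0,0,0,0,0,0]
    - [7,0,0,0,0,0,0]
    - [7,0,0,0,0,0,0]
    - [7,0,0,0,0,0,0]
    - [5,0,0,0,0,0,0]
    - [4,0,0,0,0,0,0]
    - [2,0,0,0,0,0,0]
    - [0,0,0,0,0,0,0]
    - [-8,0,0,0,0,0,0]
    - [-12,0,-8,0,0,0,0]

```text
time_s: 12.52
position: [0.5676, 0.2096, 0.0151]
tool_rot: [[-0.279, 0.96, -0.001], [0.96, 0.279, -0.0], [0.0, -0.001, -1.0]]
ft_force: [0.6, 0.3, -0.8]
grip_width: -0.0002
gripper_force: 0.0
```

apply_moves:
  series:
    - [0,0,-50,0,0,0,0]
    - [-45,-10,-20,0,0,3,0]
    - [-50,-15,0,0,0,3,0]
    - [-50,-15,0,0,0,3,0]
    - [-50,-15,0,0,0,0,0]
    - [-50,-15,0,0,0,0,0]
    - [0,0,0,0,0,0,0]

```text
time_s: 13.4
position: [0.5441, -0.0465, 0.0859]
tool_rot: [[-0.12, 0.993, 0.001], [0.993, 0.12, -0.001], [-0.001, 0.001, -1.0]]
ft_force: [0.4, 0.9, -0.5]
grip_width: 0.0
gripper_force: 0.0
```

Run:
```python
from h import *
t=get_image("top"); p=telemetry.observe(); print(p["position"],p["tool_rot"])
for b in cores(t,100): print(b)
cv2.imwrite("pics/s6.png",cv2.resize(t["frame"][150:350,80:380,::-1],None,fx=2.6,fy=2.6))
```

```text
[ 0.54425777 -0.04470127  0.08588658] [[-1.21751016e-01  9.92560439e-01  6.81833787e-04]
 [ 9.92560648e-01  1.21751138e-01 -1.39602609e-04]
 [-2.21578066e-04  6.59764626e-04 -9.99999758e-01]]
(array([617.4,  36.1]), ((629.8486328125, 26.515336990356445), (21.28529167175293, 88.08160400390625), 67.70719909667969), array([268., 204.]))
(array([543.3, 311.5]), ((540.2040405273438, 312.4617004394531), (15.942780494689941, 217.8568115234375), 71.60369873046875), array([119., 243.]))
(array([555.4, 251.3]), ((555.3731689453125, 251.3463134765625), (35.67072296142578, 24.000953674316406), 15.428153991699219), array([151., 237.]))
(array([361. , 277.1]), ((358.3946228027344, 279.71087646484375), (12.43814468383789, 67.0578842163086), 42.58679962158203), array([131., 343.]))
```

View pics/s6.png

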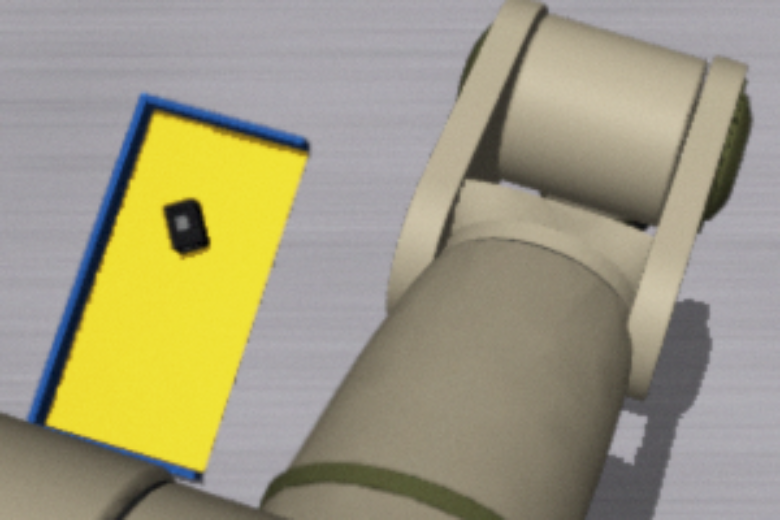

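Core 1 lies well inside the tray at picture (186,226), which is (555,251) mm. Next I get behind core 2 and push it, offset to one side so that it swings flat against the fingers.

apply_moves:
  series:
    - [-10,-23,0,0,0,0,0]
    - [0,0,30,0,0,0,0]
    - [0,0,30,0,0,0,0]
    - [0,0,14,0,0,0,0]
    - [0,0,5,0,0,0,0]
    - [7,0,0,0,0,0,0]
    - [7,0,0,0,0,0,0]
    - [5,0,0,0,0,0,0]
    - [4,0,0,0,0,0,0]
    - [4,0,0,0,0,0,0]
    - [4,0,0,0,0,0,0]
    - [4,0,0,0,0,0,0]

```text
time_s: 14.95
position: [0.5184, -0.0205, 0.0063]
tool_rot: [[-0.125, 0.992, -0.0], [0.992, 0.125, -0.0], [-0.0, -0.0, -1.0]]
ft_force: [0.6, -0.8, 0.3]
grip_width: -0.0002
gripper_force: 0.1
```

apply_moves:
  series:
    - [4,0,0,0,0,0,0]
    - [4,0,0,0,0,0,0]
    - [4,0,0,0,0,0,0]
    - [5,0,0,0,0,0,0]
    - [5,0,0,0,0,0,0]
    - [5,0,0,0,0,0,0]
    - [5,0,0,0,0,0,0]
    - [4,0,0,0,0,0,0]
    - [2,0,0,0,0,0,0]
    - [0,0,0,0,0,0,0]

```text
time_s: 16.2
position: [0.5137, 0.0171, 0.0063]
tool_rot: [[-0.125, 0.992, 0.0], [0.992, 0.125, 0.0], [0.0, 0.0, -1.0]]
ft_force: [-0.8, -0.4, 0.0]
grip_width: -0.0002
gripper_force: 0.0
```

apply_moves:
  series:
    - [-10,0,0,0,0,0,0]
    - [-15,0,-10,0,0,0,0]
    - [-35,0,-30,0,0,0,0]
    - [-40,0,-20,0,0,0,0]
    - [-50,0,0,0,0,0,0]
    - [-50,0,0,0,0,0,0]
    - [0,0,0,0,0,0,0]

```text
time_s: 17.08
position: [0.5388, -0.1857, 0.0669]
tool_rot: [[-0.121, 0.993, 0.002], [0.993, 0.121, -0.001], [-0.002, 0.001, -1.0]]
ft_force: [-0.2, -0.7, -0.3]
grip_width: -0.0002
gripper_force: 0.0
```

Run:
```python
from h import *
t=get_image("top"); p=telemetry.observe(); print(p["position"])
for b in cores(t,160): print(b)
cv2.imwrite("pics/s7.png",cv2.resize(t["frame"][150:350,80:380,::-1],None,fx=2.6,fy=2.6))
```

```text
[ 0.53844093 -0.18359587  0.06671561]
(array([502.4,  43.7]), ((502.38140869140625, 43.779876708984375), (35.76947021484375, 23.79212760925293), 39.37607955932617), array([263., 266.]))
(array([396.4,  59.1]), ((392.5980224609375, 61.18475341796875), (10.335742950439453, 140.6031494140625), 53.421836853027344), array([253., 324.]))
```

View pics/s7.png

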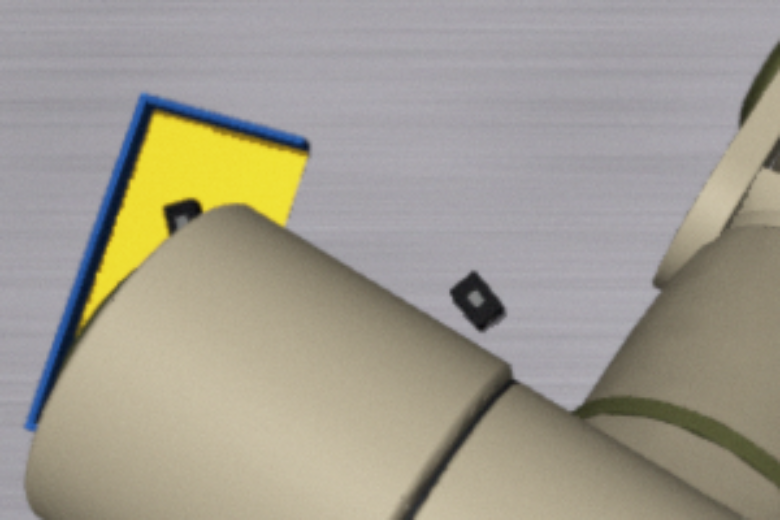

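Core 2 is at picture (477,299), which is (502,44) mm. It has turned from 54° to 39° and is swinging flat as intended. I shift the pusher a little and carry on.

apply_moves:
  series:
    - [40,0,0,0,0,0,0]
    - [50,0,0,0,0,0,0]
    - [50,-2,0,0,0,0,0]
    - [40,-3,0,0,0,0,0]
    - [0,0,25,0,0,0,0]
    - [0,0,25,0,0,0,0]
    - [0,0,10,0,0,0,0]
    - [5,0,0,0,0,0,0]
    - [5,0,0,0,0,0,0]
    - [5,0,0,0,0,0,0]
    - [5,0,0,0,0,0,0]
    - [5,0,0,0,0,0,0]

```text
time_s: 18.62
position: [0.5081, 0.0217, 0.0065]
tool_rot: [[-0.125, 0.992, 0.0], [0.992, 0.125, -0.0], [-0.0, 0.0, -1.0]]
ft_force: [-0.3, -0.7, -0.4]
grip_width: 0.0002
gripper_force: 0.1
```

apply_moves:
  series:
    - [5,0,0,0,0,0,0]
    - [5,0,0,0,0,0,0]
    - [6,0,0,0,0,0,0]
    - [6,0,0,0,0,0,0]
    - [6,0,0,0,0,0,0]
    - [6,0,0,0,0,0,0]
    - [6,0,0,0,0,0,0]
    - [5,0,0,0,0,0,0]
    - [3,0,0,0,0,0,0]
    - [2,0,0,0,0,0,0]
    - [0,0,0,0,0,0,0]

```text
time_s: 20.0
position: [0.5018, 0.071, 0.0063]
tool_rot: [[-0.125, 0.992, 0.0], [0.992, 0.125, 0.0], [0.0, 0.0, -1.0]]
ft_force: [0.6, 0.8, -0.2]
grip_width: 0.0001
gripper_force: 0.0
```

apply_moves:
  series:
    - [-10,0,0,0,0,0,0]
    - [-15,0,-10,0,0,0,0]
    - [-35,0,-30,0,0,0,0]
    - [-40,0,-20,0,0,0,0]
    - [-50,0,0,0,0,0,0]
    - [-50,0,0,0,0,0,0]
    - [0,0,0,0,0,0,0]

```text
time_s: 20.88
position: [0.5272, -0.1316, 0.067]
tool_rot: [[-0.12, 0.993, 0.002], [0.993, 0.12, -0.001], [-0.001, 0.001, -1.0]]
ft_force: [-0.5, 0.8, 0.2]
grip_width: 0.0001
gripper_force: 0.0
```

Run:
```python
from h import *
t=get_image("top"); p=telemetry.observe(); print(p["position"])
for b in cores(t,160): print(b)
```

```text
[ 0.52668615 -0.12957879  0.06675116]
(array([500.1,  94.3]), ((500.53228759765625, 94.53384399414062), (36.092384338378906, 24.19285774230957), 6.861240863800049), array([235., 267.]))
(array([380.2, 139. ]), ((377.4334411621094, 140.11578369140625), (10.544190406799316, 107.76803588867188), 52.40793228149414), array([209., 333.]))
```

Core 2 is now flat against the pusher: (500,94) mm, yaw 7°. I finish the straight sweep into the tray.

apply_moves:
  series:
    - [40,0,0,0,0,0,0]
    - [50,0,0,0,0,0,0]
    - [50,0,0,0,0,0,0]
    - [45,0,0,0,0,0,0]
    - [0,0,25,0,0,0,0]
    - [0,0,25,0,0,0,0]
    - [0,0,10,0,0,0,0]
    - [5,0,0,0,0,0,0]
    - [5,0,0,0,0,0,0]
    - [4,0,0,0,0,0,0]
    - [4,0,0,0,0,0,0]
    - [6,0,0,0,0,0,0]

```text
time_s: 22.42
position: [0.5008, 0.0801, 0.0065]
tool_rot: [[-0.125, 0.992, 0.0], [0.992, 0.125, -0.0], [-0.0, 0.0, -1.0]]
ft_force: [0.2, -1.0, 0.0]
grip_width: 0.0002
gripper_force: 0.2
```

apply_moves:
  series:
    - [7,0,0,0,0,0,0]
    - [7,0,0,0,0,0,0]
    - [7,0,0,0,0,0,0]
    - [7,0,0,0,0,0,0]
    - [7,0,0,0,0,0,0]
    - [7,0,0,0,0,0,0]
    - [7,0,0,0,0,0,0]
    - [7,0,0,0,0,0,0]
    - [7,0,0,0,0,0,0]
    - [7,0,0,0,0,0,0]
    - [7,0,0,0,0,0,0]
    - [7,0,0,0,0,0,0]

```text
time_s: 23.92
position: [0.4901, 0.1637, 0.0063]
tool_rot: [[-0.125, 0.992, -0.0], [0.992, 0.125, -0.0], [-0.0, -0.0, -1.0]]
ft_force: [0.1, 0.2, -0.3]
grip_width: -0.0004
gripper_force: 0.1
```

apply_moves:
  series:
    - [7,0,0,0,0,0,0]
    - [7,0,0,0,0,0,0]
    - [7,0,0,0,0,0,0]
    - [7,0,0,0,0,0,0]
    - [7,0,0,0,0,0,0]
    - [7,0,0,0,0,0,0]
    - [7,0,0,0,0,0,0]
    - [7,0,0,0,0,0,0]
    - [7,0,0,0,0,0,0]
    - [7,0,0,0,0,0,0]
    - [6,0,0,0,0,0,0]
    - [4,0,0,0,0,0,0]

```text
time_s: 25.42
position: [0.4801, 0.243, 0.0063]
tool_rot: [[-0.126, 0.992, 0.0], [0.992, 0.126, -0.0], [-0.0, 0.0, -1.0]]
ft_force: [0.2, 1.0, 0.4]
grip_width: -0.0001
gripper_force: 0.2
```

apply_moves:
  series:
    - [4,0,0,0,0,0,0]
    - [2,0,0,0,0,0,0]
    - [0,0,0,0,0,0,0]
    - [-8,0,0,0,0,0,0]
    - [-12,0,-5,0,0,0,0]
    - [0,0,-45,0,0,0,0]
    - [-45,0,-30,0,0,0,0]
    - [-50,0,0,0,0,0,0]
    - [-50,0,0,0,0,0,0]
    - [-50,0,0,0,0,0,0]
    - [-50,0,0,0,0,0,0]
    - [0,0,0,0,0,0,0]

```text
time_s: 26.92
position: [0.5129, -0.018, 0.0866]
tool_rot: [[-0.12, 0.993, 0.001], [0.993, 0.12, -0.001], [-0.001, 0.001, -1.0]]
ft_force: [0.3, 0.7, 0.7]
grip_width: -0.0002
gripper_force: 0.0
```

Run:
```python
from h import *
t=get_image("top"); p=telemetry.observe(); print(p["position"],p["time_s"])
for b in cores(t,100): print(b)
cv2.imwrite("pics/s8.png",t["frame"][...,::-1])
```

```text
[ 0.5124201  -0.01614614  0.08653128] 26.975
(array([544. , 311.1]), ((540.7581176757812, 311.8932189941406), (23.1785888671875, 218.5690460205078), 69.51934051513672), array([119., 243.]))
(array([570.6,  78.9]), ((588.3019409179688, 78.66717529296875), (24.518274307250977, 93.66883850097656), 83.109619140625), array([245., 229.]))
(array([559.8, -91.9]), ((562.0868530273438, -92.82154846191406), (14.167228698730469, 109.23712158203125), 74.32022857666016), array([337., 235.]))
(array([555.4, 251.4]), ((555.4728393554688, 251.53627014160156), (35.49488830566406, 23.713163375854492), 16.913427352905273), array([151., 237.]))
(array([478. , 270.4]), ((478.2406005859375, 270.8210144042969), (33.464046478271484, 25.554065704345703), 8.393595695495605), array([139., 278.]))
```

View pics/s8.png

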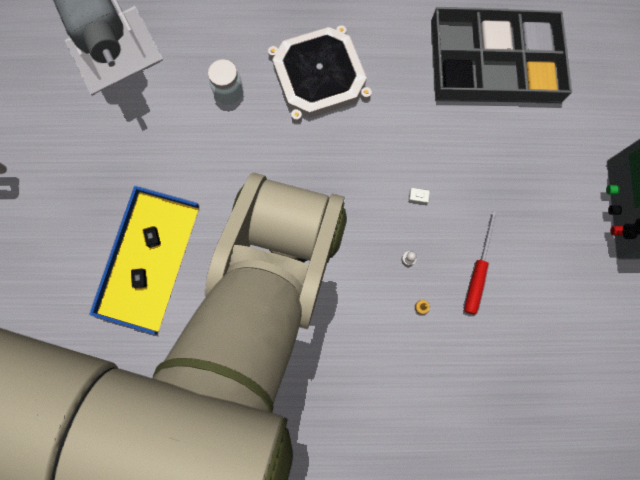

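Both cores lie well inside the tray at (151,237) and (139,278). The plug (419,196), ball tip (409,258), cone (423,307) and driver are where they were, and the arm is clear.

```bash
python3 -c "
from rig import env
print(env.close_job())"
```

```text
the job is handed in; nothing more can be done
None
```

Both ferrite cores were swept gently through the open side and lie wholly inside the blue tray. The bystanders are where they stood in the last picture, and the job was handed in at about 27 s.

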